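# Open the sprung lid of the battery charging dock

## Task

Open the teal battery charging dock on the workshop bench: press its red release tab down so that the charcoal lid springs up by itself, then push the lid back until it rests fully open. Only press and push with the fingers, without gripping the lid; leave the grey dock shut and leave everything else on the bench where it is, and finish with the robot clear of everything.

Things in the scene. Friction and masses are not known exactly. Their poses are not given: they have to be found in the camera images.
- dock: the TEAL battery charging dock, an open box 140 (its x) by 130 (its y) by 80 mm high, walls 6 mm, screwed to the bench by a 170 mm wide, 5 mm thick flange, with a charcoal lid and, on its front, a red release tab. Origin: centre of its underside on the bench; its front (tab side) faces its -x, the lid hinge runs along its y at the back (+x), z up.
- dock_tab_pad (a point): centre of the top face of the red tab's press pad; moves with the tab. At rest 119 mm in front (-x) of the dock's origin and 72 mm above the bench. The pad is 30 (x) by 28 (y) by 6 mm and sticks out clear in front of the dock, its near edge 34 mm from the dock's front wall.
- dock_tab (a joint): red tab, 0 at rest, 0.32 rad down at its stop. A sprung rocker pivoting 84 mm in front of the dock's origin, 66 mm up: press its pad straight DOWN (2 N starts it, about 5 N reaches the stop, 11 mm down). Near 0.15 rad (5 mm) its hook, which reaches 97 mm above the bench over the lid's front edge, frees the lid. Springs back when released.
- dock_lid (a joint): lid angle: 0 shut and latched, about 0.74 rad sprung up by itself once freed, 1.92 rad fully open, on its stop past upright. Plate 130 mm wide, 8 mm thick, reaching 146 mm from the hinge, about 0.12 kg. Beyond that push it lightly (2 N) at its front edge from the front and below, rising along the edge's arc (a flat push may jam); short of upright it drops back, past upright it falls to its stop and stays.
- dock_lid_front (a point): middle of the front edge of the lid (half-way through its thickness), moves with the lid; 76 mm in front of the dock's origin and 87 mm up when shut, about 35 mm in front and 185 mm up when sprung up, about 230 mm up when upright.
- dock_lid_hinge (a point): point on the lid's hinge axis, middle of its width: 70 mm behind (+x) the dock's origin and 83 mm above the bench; the hinge axis runs along the dock's y.
- spare: a second charging dock of the same shape and size, GREY with a white lid and a yellow tab; to be left shut. Origin and axes like those of dock.
- spare_lid (a joint): opening angle of the grey dock's white lid, 0 shut; to stay shut.
- pack_a: loose cordless-tool battery pack, charcoal with a teal band, 77 x 56 x 59 mm high; origin at the middle of its underside; to be left alone
- pack_b: a second loose battery pack like pack_a; origin at the middle of its underside; to be left alone
- drill: teal cordless drill standing on its battery foot, about 160 x 70 x 198 mm high, loose; origin at the middle of its underside; to be left alone
- hub_cover: round aluminium hub cover, diameter 150 mm, 26 mm high, lying flat, loose; origin at the middle of its underside; to be left alone
- screwdriver: screwdriver with an orange handle lying on the bench, loose; origin at the middle of its underside (tool: origin near its middle); to be left alone
- wrench: steel wrench lying on the bench, loose; origin at the middle of its underside (tool: origin near its middle); to be left alone
- oil: blue oil bottle with a yellow cap, diameter 60 mm, 170 mm high, standing, loose; origin at the middle of its underside; to be left alone

How it is judged:
By the outcome, as a careful person would: the job done as asked, in the order asked, and still so for the second after the job is handed in, with the robot touching nothing.
It also fails if it takes over 48 s, if anything falls off the work surface, if the arm or the gripper's body presses on something with over 40 N, if the wrist force passes 120 N, or if a joint passes its speed limit or range.

## Robot

A 6-joint arm with a two-finger parallel gripper is mounted at the origin on the work surface. World frame = base frame: x ahead of the robot, y to its left, z up, the work surface at z = 0. Lengths are in m, angles in rad, forces in N, time in s.
With the tool pointing down it reaches from about 0.4 to 0.825 m from the base axis. Payload 7 kg.
Tool frame: the origin (TCP) lies at the centre of the arm's flange, where the gripper is bolted on; the fingertips stand 178 mm ahead of it and the grasp point (between the pads) lies arm.tcp_to_grasp ahead of it (arm.tcp_to_grasp is the distance from the TCP to the grasp point, in m); z points along the fingers, y is the direction in which the jaws open and shut (so a half turn about z gives the same grasp; the last joint's range is limited). The gripper opens to 88 mm and grips with 3 to 60 N. Pads are 19 mm wide; open, the fingers measure 130 mm over their backs; the gripper's body (78 mm by 193 mm) begins 47 mm behind the grasp point.
Start: joints at [-0.963, 0.359, 0.012, 0, -1.224, -0.288], TCP at [0.212, -0.641, 0.405] pointing down, gripper open.
Joint ranges: [-3.07, 3.07], [-1.43, 2.12], [-1.02, 1.25], [-3.03, 1.67], [-3.05, -0], [-3.03, 3.03]. Speed limits (rad/s): [2.39, 2.39, 3.01, 3.14, 3.14, 3.14].

## Interface

Orientations are given as [roll, pitch, yaw] about the fixed x, y, z axes, in that order (R = Rz(yaw) Ry(pitch) Rx(roll)).
In Python, from station import arm gives the robot as it stands.
- The arm moves only by the tool move_arm, never from a script. Its argument "deltas" is a list of rows, each a list of 6 numbers: the shift along the world's x, y, z in mm, then the turn, a rotation vector about the world's x, y, z in degrees. In form: [[tx, ty, tz, ax, ay, az], ...]. A call has exactly 5 rows; each row shifts and turns the commanded pose from where the row before left it; what a row does not reach is not made up. A row lasts 1/12 s, in which the tool goes at most 41.7 mm and 7.16 degrees, less where a joint would pass 70% of its speed; a pose out of reach is approached as far as the arm can. A call with a gripper value outside its range is refused whole. "claw" is the closure in counts, from 0 (fully open) to 255 (shut), set as the call begins (left out, the last holds). The fingers move at their own pace and stop on an object; "squeeze" is the grip in N (left out, the last holds). Time passes only in rows, so rows that do not move let the fingers close, or fill a call up. It gives the time, the measured TCP pose, the force and the opening at its end, in the units of the state.
- arm.get_state(): the state, without advancing time (a new reading comes with each control period).
- arm.grab_frame(name): name is "scene" or "top" or "wrist"; returns the picture (384x512x3 uint8, red, green, blue); there is no depth.
- arm.calibration(name): a dict with "intrinsics" (3x3 intrinsics, pixels), "T" (4x4, takes a point from camera to world coordinates); the wrist camera has in their place "mount" (4x4, takes a point from camera to tool coordinates, whose origin is the TCP and whose axes are the flange's). Camera axes: x right, y up, looking along -z (the intrinsics and any distortion apply to the point x, -y, -z); pixel columns grow to the right and rows downward; lengths in m; the calibration is good to about 2 mm. A picture is of the moment at which its call begins: read the wrist's pose just before it. calibration takes no time and is no camera call.
- arm.job_done(): hands the job in, once; it reports no verdict.
Trained networks look in the newest picture that a camera, given by its name, has taken for a name from the list of things; names that differ only in an ending like _2 or _b are one class to them, and where a whole thing is asked for, a point or a joint stands for the part that bears it (a point fixed in the world has none). Each returns a list of dicts, best first, with "score" (0 to 1); they miss things now and then, are a little off and sometimes report something else, mostly with a low value. They report only what shows in the picture. A call takes as long as a camera call.
- arm.spot_in(thing, camera): "xy" ([column, row] in pixels, amid what is visible of it).
- arm.masks_of(thing, camera): "pixels" (384x512 bool, what is visible of it) and "xy" ([column, row] in pixels, amid what is visible of it).
- arm.spot_point(thing, camera): "xy" ([column, row] in pixels: a listed point, or the origin of a listed thing).
The state is a dict: "t": time; "q": joint angles; "qd": joint speeds; "joint_efforts": joint torques, N m; "eef_pos": TCP position; "ee_rot": TCP orientation; "force": force on the tool from outside, world axes, zero at the start; "moment": the same for the moment, N m; "width": finger opening in m.
Only numpy, scipy, OpenCV 4.12 (cv2) and the standard library are available. Lean on these libraries where they do the work, as an engineer would, in place of code of your own. Each camera call takes 0.05 s, during which the arm holds its last target. There are 200 camera calls.

## Working session

There is one attempt and no reset: what is moved stays moved. The work goes in short steps, Python scripts to look and compute and a tool call to move; the robot and the scene stay as the last step left them, time stands still between calls to the robot, and variables do not carry over. Pictures are saved under pics/ and viewed, about 8 in all and at most 12, crops included, and the job is handed in when it is done.

Besides the shell and the picture viewer there is one more tool, called as name(argument=value, ...) on one line, values as JSON. move_arm: Moves the arm, as the interface text tells. Its arguments: {"type":"object","properties":{"deltas":{"type":"array","items":{"type":"array","items":{"type":"number"}}},"claw":{"type":"number"},"squeeze":{"type":"number"}},"required":["deltas"]}

```bash
mkdir -p pics; ls; cat > h.py <<'E'
import numpy as np, cv2
from station import arm
def ray(cam,xy):
    c=arm.calibration(cam);K=np.array(c["intrinsics"]);T=np.array(c["T"])
    d=np.linalg.inv(K)@[xy[0],xy[1],1]; d=T[:3,:3]@[d[0],-d[1],-d[2]]
    return T[:3,3],d
def atz(cam,xy,z):
    o,d=ray(cam,xy); return o+d*(z-o[2])/d[2]
def proj(cam,p):
    c=arm.calibration(cam);K=np.array(c["intrinsics"]);T=np.array(c["T"])
    q=T[:3,:3].T@(np.array(p)-T[:3,3]); q=K@[q[0],-q[1],-q[2]]; return q[:2]/q[2]
E
python3 - <<'E'
from h import *
print({k:v for k,v in arm.calibration("top").items()},arm.calibration("scene").keys(), arm.tcp_to_grasp)
ims=[]
for c in("scene","top"):
    im=arm.grab_frame(c);cv2.imwrite(f"pics/{c}0.png",im[:,:,::-1])
    for th,z in(("dock",0),("dock_tab_pad",.072),("dock_lid_front",.087),("dock_lid_hinge",.083),("spare",0)):
        for r in arm.spot_point(th,c)[:2]: print(c,th,r["score"],np.round(r["xy"]),np.round(atz(c,r["xy"],z),4))
print(arm.get_state())
E
```

```text
pics
{'intrinsics': array([[382.76194779,   0.        , 256.0955412 ],
       [  0.        , 382.76194779, 190.79861536],
       [  0.        ,   0.        ,   1.        ]]), 'T': array([[ 0.04242664,  0.97668198, -0.21045736,  0.33360609],
       [-0.99909811,  0.04111301, -0.01061514, -0.04913356],
       [-0.00171508,  0.21071792,  0.9775454 ,  1.0944622 ],
       [ 0.        ,  0.        ,  0.        ,  1.        ]])} dict_keys(['intrinsics', 'T']) 0.1593
scene dock 0.95 [320. 203.] [0.542  0.2102 0.    ]
scene dock_tab_pad 0.38 [306. 167.] [0.4147 0.192  0.072 ]
scene dock_lid_front 0.6 [313. 169.] [0.4576 0.2036 0.087 ]
scene dock_lid_hinge 0.82 [343. 188.] [0.5921 0.2639 0.083 ]
scene spare 0.83 [203. 219.] [ 0.5691 -0.1957  0.    ]
top dock 0.67 [166. 200.] [0.5306 0.223  0.    ]
top dock_tab_pad 0.65 [172. 236.] [0.4206 0.1804 0.072 ]
top dock_lid_front 0.74 [165. 218.] [0.4679 0.2005 0.087 ]
top dock_lid_hinge 0.66 [152. 171.] [0.5956 0.2485 0.083 ]
top dock_lid_hinge 0.28 [243. 172.] [6.029e-01 1.000e-04 8.300e-02]
top spare 0.55 [313. 202.] [ 0.5429 -0.203   0.    ]
{'t': 0.6, 'q': array([-9.62874590e-01,  3.58552857e-01,  1.18803524e-02,  8.88471287e-07,
       -1.22411600e+00, -2.88081814e-01]), 'qd': array([-0.00139573,  0.00060387,  0.00101939,  0.00025674, -0.00050137,
       -0.00136737]), 'joint_efforts': array([ 6.53529351e-04, -5.81991899e+01,  2.93180341e+01,  6.99967682e+00,
        1.23882346e-02, -2.74458455e-05]), 'eef_pos': array([ 0.21218252, -0.64074096,  0.40468335]), 'ee_rot': array([-3.14158492e+00,  1.42075339e-06, -2.82175243e+00]), 'force': array([-0.16746438,  0.06491857,  0.134283  ]), 'moment': array([-0.00491467,  0.0139781 ,  0.05603698]), 'width': 0.08795150997125971}
```

View pics/top0.png

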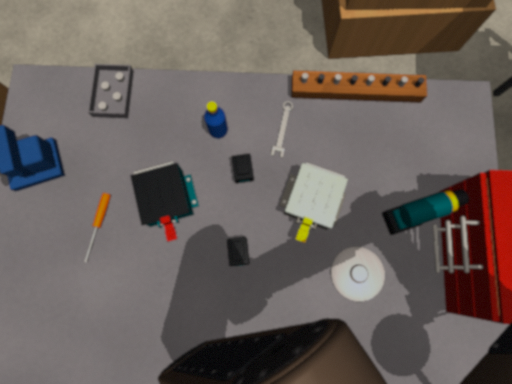

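View pics/scene0.png

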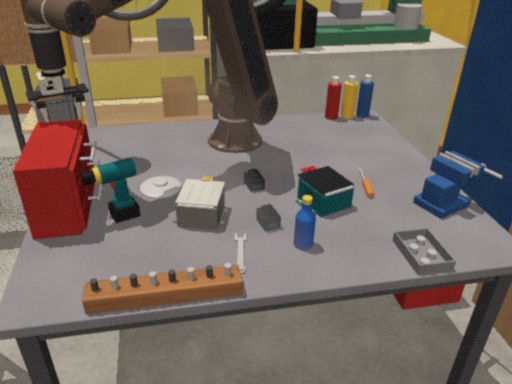

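```bash
python3 - <<'E'
from h import *
from scipy.optimize import least_squares
print(np.round(arm.calibration("wrist")["mount"],3))
P={"dock":(0,0,0),"dock_tab_pad":(-.119,0,.072),"dock_lid_front":(-.076,0,.087),"dock_lid_hinge":(.07,0,.083)}
obs=[]
for c in("scene","top"):
    arm.grab_frame(c)
    for th in P:
        r=arm.spot_point(th,c)
        if r: obs.append((c,th,np.array(r[0]["xy"])))
def w(v,p): c,s=np.cos(v[2]),np.sin(v[2]); return [v[0]+c*p[0]-s*p[1],v[1]+s*p[0]+c*p[1],p[2]]
f=lambda v:np.concatenate([proj(c,w(v,P[t]))-x for c,t,x in obs])
r=least_squares(f,[.53,.225,.37],loss="soft_l1");v=r.x
print(v,np.round(f(v).reshape(-1,2),1),"pad",w(v,P["dock_tab_pad"]))
# overlay
out=[]
for c in("scene","top"):
    im=arm.grab_frame(c)[:,:,::-1].copy(); im=cv2.resize(im,None,fx=4,fy=4,interpolation=cv2.INTER_CUBIC)
    def poly(pts): 
        cv2.polylines(im,[np.int32([(proj(c,w(v,p))+.5)*4 for p in pts])],True,(255,0,255),1)
    poly([(a,b,.091) for a,b in((-.076,-.065),(.07,-.065),(.07,.065),(-.076,.065))])
    poly([(a,b,.072) for a,b in((-.134,-.014),(-.104,-.014),(-.104,.014),(-.134,.014))])
    poly([(a,b,0) for a,b in((-.07,-.065),(.07,-.065),(.07,.065),(-.07,.065))])
    u=np.int32(proj(c,w(v,(0,0,.05)))*4); out.append(im[u[1]-200:u[1]+240,u[0]-190:u[0]+190])
cv2.imwrite("pics/fit.png",np.hstack(out))
E
```

```text
[[ 0.001  0.964  0.265  0.072]
 [ 1.    -0.001 -0.    -0.   ]
 [ 0.     0.265 -0.964  0.02 ]
 [ 0.     0.     0.     1.   ]]
[0.53447049 0.22100946 0.35767405] [[ 2.300e+00  1.000e-01]
 [-7.000e-01 -3.300e+00]
 [-2.800e+00  3.300e+00]
 [ 1.361e+02 -2.220e+01]
 [ 1.300e+00 -2.000e-01]
 [-4.000e-01  4.000e-01]
 [-1.000e+00 -1.000e+00]
 [ 1.200e+00  4.000e-01]] pad [np.float64(0.4230015650019505), np.float64(0.17934798741986033), 0.072]
```

View pics/fit.png

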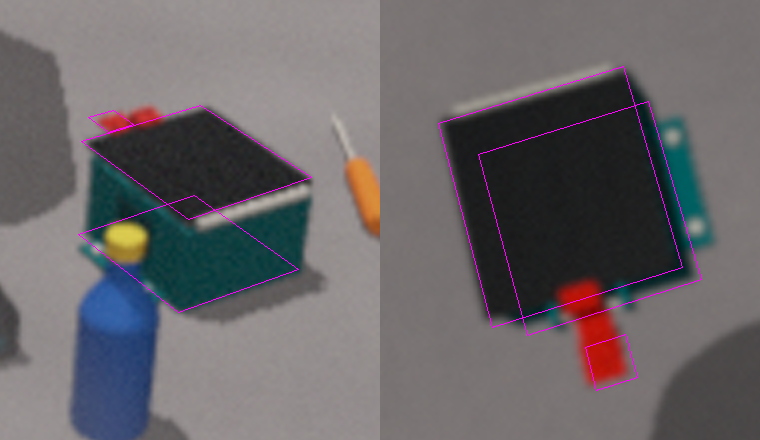

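move_arm(deltas=[[20, 32, 10, 0, 0, 0.5], [20, 32, 10, 0, 0, 0.5], [20, 32, 0, 0, 0, 0.5], [20, 32, 0, 0, 0, 0.5], [20, 32, 0, 0, 0, 0]], claw=255, squeeze=20)

```text
t: 1.62
eef_pos: [0.3123, -0.4795, 0.4249]
ee_rot: [-3.141, 0.0, -2.788]
force: [1.3, 0.1, 0.0]
width: 0.0598
```

move_arm(deltas=[[20, 32, 0, 0, 0, 0], [20, 32, 0, 0, 0, 0], [20, 32, 0, 0, 0, 0], [20, 32, 0, 0, 0, 0], [20, 32, 0, 0, 0, 0]])

```text
t: 2.03
eef_pos: [0.4127, -0.319, 0.4251]
ee_rot: [-3.141, 0.001, -2.787]
force: [0.7, -0.5, -0.5]
width: 0.0265
```

move_arm(deltas=[[15, 35, 0, 0, 0, 0], [10, 38, 0, 0, 0, 0], [5, 38, 0, 0, 0, 0], [0, 38, 0, 0, 0, 0], [0, 38, 0, 0, 0, 0]])

```text
t: 2.45
eef_pos: [0.4421, -0.132, 0.4248]
ee_rot: [-3.141, 0.0, -2.787]
force: [1.2, 0.1, -0.3]
width: 0.0005
```

move_arm(deltas=[[-5, 38, -10, 0, 0, 0], [-5, 38, -10, 0, 0, 0], [-5, 38, -15, 0, 0, 0], [-8, 38, -15, 0, 0, 0], [-8, 38, -15, 0, 0, 0]])

```text
t: 2.87
eef_pos: [0.4104, 0.0578, 0.3596]
ee_rot: [3.141, 0.002, -2.787]
force: [1.7, 0.3, -0.1]
width: 0.0006
```

move_arm(deltas=[[0, 38, 0, 0, 0, 0], [0, 38, 0, 0, 0, 0], [0, 38, 0, 0, 0, 0], [0, 0, 0, 0, 0, 0], [0, 0, 0, 0, 0, 0]])

```text
t: 3.28
eef_pos: [0.411, 0.1721, 0.3596]
ee_rot: [-3.142, -0.0, -2.784]
force: [0.2, 0.4, 0.1]
width: 0.0007
```

```bash
cat >> h.py <<'E'
from scipy.spatial.transform import Rotation as Ro
def wray(xy,s):
    c=arm.calibration("wrist");K=np.array(c["intrinsics"]);M=np.array(c["mount"])
    T=np.eye(4);T[:3,:3]=Ro.from_euler("xyz",s["ee_rot"]).as_matrix();T[:3,3]=s["eef_pos"];T=T@M
    d=np.linalg.inv(K)@[xy[0],xy[1],1]; return T[:3,3],T[:3,:3]@[d[0],-d[1],-d[2]]
def watz(xy,z,s):
    o,d=wray(xy,s); return o+d*(z-o[2])/d[2]
E
python3 - <<'E'
from h import *
s=arm.get_state(); print(s["eef_pos"],s["force"])
im=arm.grab_frame("wrist");cv2.imwrite("pics/w1.png",im[:,:,::-1])
for th,z in(("dock_tab_pad",.072),("dock_lid_front",.087),("dock_lid_hinge",.083)):
    for r in arm.spot_point(th,"wrist")[:1]: print(th,r["score"],np.round(r["xy"]),np.round(watz(r["xy"],z,s),4))
E
```

```text
[0.4110419  0.17207806 0.3596468 ] [0.24699712 0.37287821 0.07561402]
dock_tab_pad 0.84 [268. 211.] [0.423  0.1877 0.072 ]
dock_lid_front 0.43 [105.  99.] [0.3804 0.0436 0.087 ]
```

View pics/w1.png

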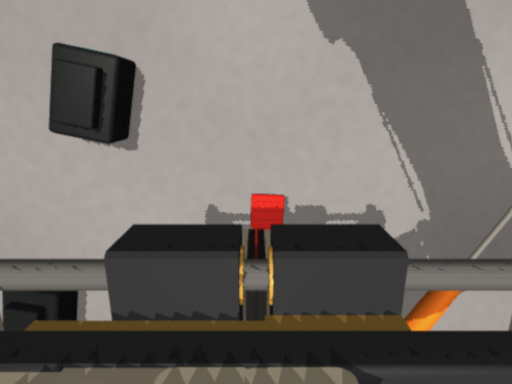

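move_arm(deltas=[[4, 6, -20, 0, 0, 0], [4, 6, -25, 0, 0, 0], [0, 0, -25, 0, 0, 0], [0, 0, -25, 0, 0, 0], [0, 0, 0, 0, 0, 0]])

```text
t: 3.9
eef_pos: [0.418, 0.1799, 0.261]
ee_rot: [-3.139, -0.006, -2.79]
force: [-0.1, -1.4, -1.2]
width: 0.0007
```

```bash
python3 - <<'E'
from h import *
s=arm.get_state(); print(s["eef_pos"],s["force"])
im=arm.grab_frame("wrist")[:,:,::-1];a=cv2.resize(arm.grab_frame("scene")[120:220,260:400,::-1],None,fx=5,fy=5)
cv2.imwrite("pics/w2.png",np.hstack([cv2.resize(im,(400,300)),cv2.resize(a,(400,300))]))
for r in arm.spot_point("dock_tab_pad","wrist")[:1]: print(r["score"],np.round(r["xy"]),np.round(watz(r["xy"],.072,s),4))
E
```

```text
[0.41801574 0.17990382 0.26095926] [-0.11122885 -1.43367421 -1.2243483 ]
0.46 [265. 252.] [0.4227 0.1866 0.072 ]
```

View pics/w2.png

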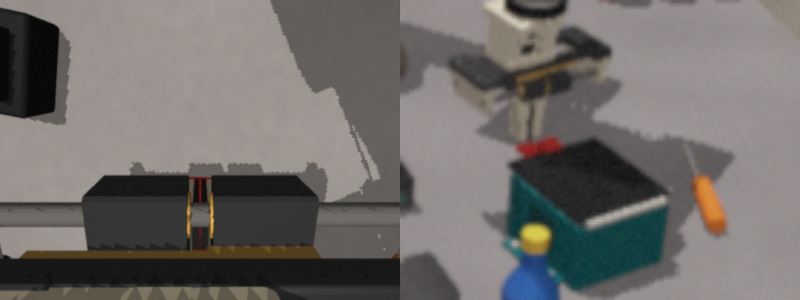

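move_arm(deltas=[[1, 4, -5, 0, 0, 0], [0, 0, -5, 0, 0, 0], [0, 0, -4, 0, 0, 0], [0, 0, -3, 0, 0, 0], [0, 0, 0, 0, 0, 0]])

```text
t: 4.47
eef_pos: [0.4202, 0.1864, 0.2475]
ee_rot: [3.141, 0.0, -2.787]
force: [-0.5, 1.0, 1.8]
width: 0.0001
```

move_arm(deltas=[[-1, 0, -2, 0, 0, 0], [0, 0, -2, 0, 0, 0], [0, 0, -2, 0, 0, 0], [0, 0, -2, 0, 0, 0], [0, 0, 0, 0, 0, 0]])

```text
t: 4.88
eef_pos: [0.4197, 0.1866, 0.24]
ee_rot: [3.141, 0.002, -2.786]
force: [1.1, -0.3, 7.1]
width: 0.0003
```

```bash
python3 - <<'E'
from h import *
s=arm.get_state(); print(s["eef_pos"],s["force"])
a=arm.grab_frame("scene")[90:220,240:410,::-1]
b=arm.grab_frame("top")[150:260,110:250,::-1]
cv2.imwrite("pics/w3.png",np.hstack([cv2.resize(a,(400,306)),cv2.resize(b,(390,306))]))
E
```

```text
[0.41970212 0.18659141 0.23999789] [ 1.12708834 -0.31629388  7.08118609]
```

View pics/w3.png

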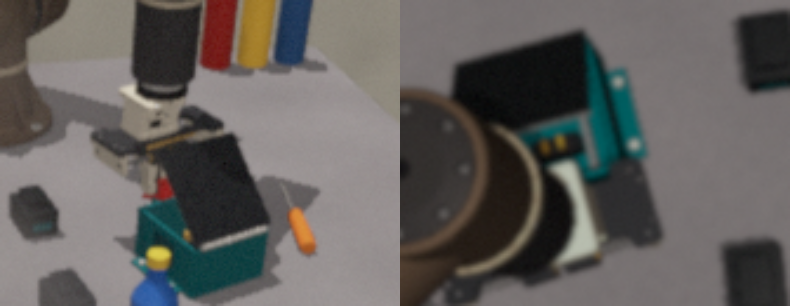

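move_arm(deltas=[[-3, -1, 12, 0, 0, 0], [-3, -1, 20, 0, 0, 0], [0, 0, 25, 0, 0, 0], [0, 0, 25, 0, 0, 0], [0, 0, 20, 0, 0, 0]])

```text
t: 5.4
eef_pos: [0.4129, 0.184, 0.3429]
ee_rot: [3.142, -0.0, -2.787]
force: [0.1, 0.2, -0.7]
width: 0.0001
```

move_arm(deltas=[[10, 4, 0, 0, 0, 0], [15, 5, 0, 0, 0, 0], [15, 6, 0, 0, 0, 0], [10, 4, 0, 0, 0, 0], [0, 0, 0, 0, 0, 0]])

```text
t: 5.82
eef_pos: [0.4645, 0.2039, 0.3406]
ee_rot: [-3.141, -0.001, -2.787]
force: [-0.2, 0.0, 0.3]
width: 0.0005
```

move_arm(deltas=[[7, 2, 1, 0, 0, 0], [7, 3, 1, 0, 0, 0], [7, 2, 0, 0, 0, 0], [5, 2, 0, 0, 0, 0], [0, 0, 0, 0, 0, 0]])

```text
t: 6.23
eef_pos: [0.49, 0.2126, 0.3435]
ee_rot: [-3.141, -0.0, -2.787]
force: [0.4, 0.4, 0.7]
width: 0.0003
```

move_arm(deltas=[[6, 2, 5, 0, 0, 0], [6, 2, 5, 0, 0, 0], [6, 2, 5, 0, 0, 0], [6, 2, 5, 0, 0, 0], [0, 0, 0, 0, 0, 0]])

```text
t: 6.65
eef_pos: [0.5147, 0.2209, 0.3651]
ee_rot: [3.141, 0.003, -2.787]
force: [-0.1, -1.0, -0.2]
width: 0.0006
```

```bash
python3 - <<'E'
from h import *
s=arm.get_state(); print(s["eef_pos"],s["force"])
a=arm.grab_frame("scene")[70:220,240:410,::-1]
b=arm.grab_frame("top")[130:260,110:250,::-1]
cv2.imwrite("pics/w4.png",np.hstack([cv2.resize(a,(400,350)),cv2.resize(b,(380,350))]))
E
```

```text
[0.51467339 0.22093553 0.36511697] [-0.09567191 -1.03137173 -0.18167681]
```

View pics/w4.png

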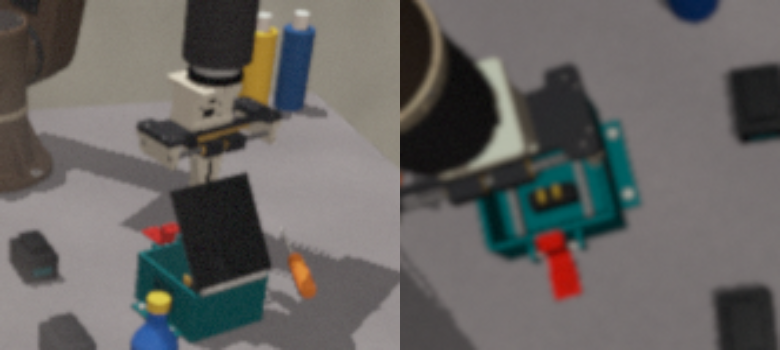

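move_arm(deltas=[[6, 2, 4, 0, 0, 0], [6, 2, 4, 0, 0, 0], [6, 3, 3, 0, 0, 0], [6, 2, 3, 0, 0, 0], [6, 2, 2, 0, 0, 0]])

```text
t: 7.17
eef_pos: [0.544, 0.2316, 0.3802]
ee_rot: [3.142, 0.001, -2.787]
force: [-0.3, 0.1, 0.6]
width: 0.0003
```

move_arm(deltas=[[6, 2, 2, 0, 0, 0], [6, 2, 2, 0, 0, 0], [6, 3, 1, 0, 0, 0], [6, 2, 1, 0, 0, 0], [6, 2, 0, 0, 0, 0]])

```text
t: 7.58
eef_pos: [0.5739, 0.2425, 0.3857]
ee_rot: [3.142, 0.0, -2.787]
force: [-0.2, 0.5, -0.1]
width: 0.0005
```

move_arm(deltas=[[7, 3, 0, 0, 0, 0], [7, 2, 0, 0, 0, 0], [7, 3, 0, 0, 0, 0], [7, 2, 0, 0, 0, 0], [7, 3, 0, 0, 0, 0]])

```text
t: 8.0
eef_pos: [0.6089, 0.2554, 0.3855]
ee_rot: [-3.142, -0.0, -2.787]
force: [0.2, -0.7, 0.8]
width: -0.0
```

```bash
python3 - <<'E'
from h import *
s=arm.get_state(); print(s["eef_pos"],s["force"])
a=arm.grab_frame("scene")[60:220,240:410,::-1]
b=arm.grab_frame("top")[110:260,90:250,::-1]
cv2.imwrite("pics/w5.png",np.hstack([cv2.resize(a,(400,370)),cv2.resize(b,(390,370))]))
E
```

```text
[0.60893523 0.25540086 0.38552575] [ 0.20593572 -0.66061454  0.75021473]
```

View pics/w5.png

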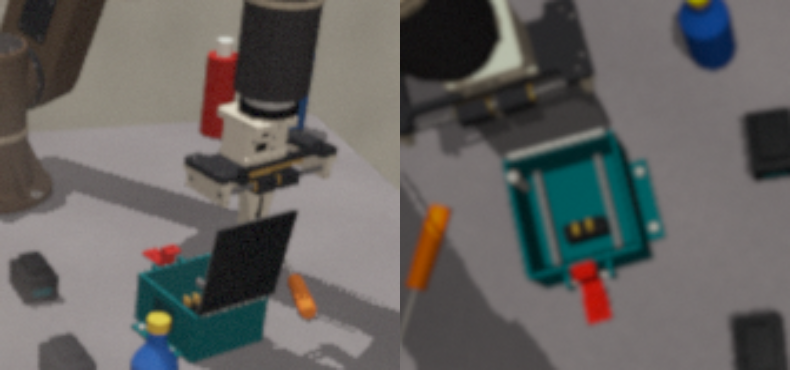

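move_arm(deltas=[[5, 2, 0, 0, 0, 0], [5, 2, 0, 0, 0, 0], [0, 0, 0, 0, 0, 0], [0, 0, 0, 0, 0, 0], [0, 0, 0, 0, 0, 0]])

```text
t: 8.52
eef_pos: [0.6181, 0.2592, 0.3856]
ee_rot: [3.142, -0.0, -2.787]
force: [0.2, 0.2, 0.2]
width: 0.0002
```

move_arm(deltas=[[-10, -4, 0, 0, 0, 0], [-20, -7, 0, 0, 0, 0], [-30, -11, 10, 0, 0, 0], [-30, -11, 20, 0, 0, 0], [-30, -11, 20, 0, 0, 0]])

```text
t: 8.93
eef_pos: [0.4967, 0.2145, 0.4352]
ee_rot: [-3.141, -0.002, -2.787]
force: [0.2, 1.1, 1.7]
width: 0.0004
```

move_arm(deltas=[[-20, -25, 10, 0, 0, 0], [-10, -35, 0, 0, 0, 0], [0, -38, 0, 0, 0, 0], [0, -38, 0, 0, 0, 0], [0, -30, 0, 0, 0, 0]])

```text
t: 9.35
eef_pos: [0.4669, 0.0472, 0.4465]
ee_rot: [3.141, 0.002, -2.786]
force: [-0.2, -0.4, 0.2]
width: 0.0008
```

move_arm(deltas=[[0, -20, 0, 0, 0, 0], [0, -10, 0, 0, 0, 0], [0, 0, 0, 0, 0, 0], [0, 0, 0, 0, 0, 0], [0, 0, 0, 0, 0, 0]])

```text
t: 9.77
eef_pos: [0.4682, 0.0198, 0.4457]
ee_rot: [3.141, 0.0, -2.787]
force: [-0.2, 0.6, -0.1]
width: 0.0003
```

```bash
python3 - <<'E'
from h import *
s=arm.get_state(); print(s["eef_pos"],s["force"],s["t"])
a=arm.grab_frame("scene")[:,:,::-1]
b=arm.grab_frame("top")[:,:,::-1]
cv2.imwrite("pics/w6.png",np.hstack([cv2.resize(a[60:240,140:420],(400,257)),cv2.resize(b[70:270,90:370],(400,257))]))
p0=np.array([.4227,.1866]);u=np.array([.937,.35])
for c in("scene","top"):
  for r in arm.spot_point("dock_lid_front",c)[:1]: print(c,r)
  for th in(.74,1.57,1.92):
    x=70-146*np.cos(th)+4*np.sin(th);z=83+146*np.sin(th)+4*np.cos(th)
    print(c,th,proj(c,[*(p0+u*(x+119)/1e3),z/1e3]))
E
```

```text
[0.46824623 0.01981557 0.44569627] [-0.17811921  0.59461905 -0.12411867] 9.7667
scene {'xy': [356.3, 158.2], 'score': 0.95}
scene 0.74 [322.86696496 149.51637265]
scene 1.57 [346.4273512  150.30961485]
scene 1.92 [356.98509554 159.75404214]
top {'xy': [132.1, 131.7], 'score': 0.92}
top 0.74 [150.4024494  197.84864011]
top 1.57 [133.56643017 151.24214709]
top 1.92 [129.83202963 133.83653524]
```

View pics/w6.png

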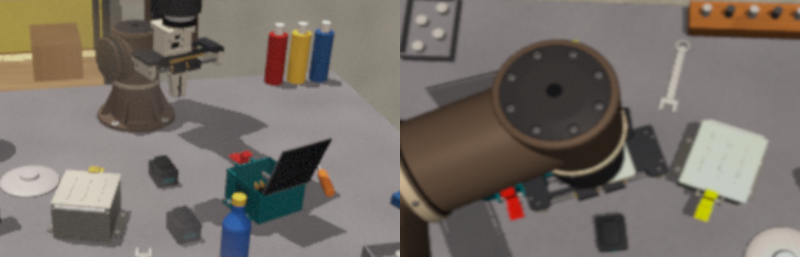

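The lid's front edge shows at (356,158) in scene and (132,132) in top. Both match the fully open angle of 1.92 rad. The grey dock is shut and the gripper is clear, so I'm handing in.

```bash
python3 -c "
from station import arm
print(arm.job_done())"
```

```text
the job is handed in; nothing more can be done
None
```

The teal dock is open: its lid sprang up when I pressed the red tab, and it now rests on its back stop. I handed the job in at about 9.9 s.

- **Press:** I pushed the tab down about 8–10 mm with the closed fingers, at about 7 N. The camera pictures showed the lid springing up on its own.
- **Push:** I pushed the lid's front edge back along its arc until it passed upright and dropped to its stop. It was never gripped, and the wrist force stayed within about 2 N.
- **Last checks:** In both the scene and top cameras the lid's front edge was within about 3 px of where it should be at 1.92 rad. The grey dock was still shut. In the last pictures, the loose items I could see looked undisturbed, but I compared them only by eye. The arm hid part of the final top view.
- **Robot:** It finished above the bench, clear of both docks, with a force reading near zero.
- **Disagreement:** The cameras put the tab pad up to about 7 mm apart along y. I used the wrist camera's value, and the press worked there.

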